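Tighten the lens retaining ring of a bench magnifier with a pin spanner

ROBOT

A 6-joint arm with a two-finger parallel gripper is mounted at the origin on the work surface. World frame = base frame: x ahead of the robot, y to its left, z up, the work surface at z = 0. Lengths are in m, angles in degrees, forces in N, time in s.
With the tool pointing down it reaches from about 0.35 to 0.875 m from the base axis. Payload 4.2 kg.
Tool frame: the origin (TCP) lies midway between the tips of the shut fingers; the grasp point (between the pads) lies 19 mm behind it; z points along the fingers, y is the direction in which the jaws open and shut (so a half turn about z gives the same grasp; the last joint's range is limited). The gripper opens to 87 mm and grips with 3 to 60 N. Pads are 19 mm wide; open, the fingers measure 117 mm over their backs; the gripper's body (75 mm by 190 mm) begins 51 mm behind the grasp point.
Start: joints at [88.786, 22.042, 0.453, 0, -68.411, -14.817], TCP at [0.173, 0.601, 0.223] pointing down, gripper open.
Joint ranges: [-179.83, 179.83], [-69.29, 118.12], [-61.27, 80.66], [-181.25, 117.63], [-171.15, -9.14], [-177.46, 177.46]. Speed limits (degrees/s): [159.86, 159.86, 180, 180, 180, 180].

INTERFACE

Orientations are given as [roll, pitch, yaw] about the fixed x, y, z axes, in that order (R = Rz(yaw) Ry(pitch) Rx(roll)).
In Python, from workcell import robot, vision gives the robot as it stands.
- The arm moves only by the tool step_arm, never from a script. Its argument "rows" is one flat list of numbers, 5 for each row, row after row: the shift along the tool's x, y, z in cm, then the turn about the tool's z in degrees, then the closure, from 0 (fully open) to 1 (shut). In form: [tx, ty, tz, spin, hand, tx, ty, tz, spin, hand, ...]. A call has 1 to 12 rows; each row shifts and turns the commanded pose from where the row before left it, along the tool's axes as they then stand; what a row does not reach is not made up. A row lasts 1/8 s, in which the tool goes at most 62.5 mm and 10.7 degrees, less where a joint would pass 70% of its speed; a pose out of reach is approached as far as the arm can. A call with a gripper value outside its range is refused whole. The fingers move at their own pace and stop on an object; "force" is the grip in N (left out, the last holds). Time passes only in rows, so rows that do not move let the fingers close. It gives the time, the measured TCP pose, the force and the opening at its end, in the units of the state.
- robot.state(): the state, without advancing time (a new reading comes with each control period).
- vision.grab_frame(name): name is "scene" or "side" or "wrist"; returns the picture (420x560x3 uint8, blue, green, red); there is no depth.
- vision.get_calibration(name): a dict with "fx", "fy", "cx", "cy" (pixels), "camera_from_world" (4x4, takes a point from world to camera coordinates). Camera axes: x right, y down, z forward; pixel columns grow to the right and rows downward; lengths in m; the calibration is good to about 2 mm. A picture is of the moment at which its call begins: read the wrist's pose just before it. get_calibration takes no time and is no camera call; for the wrist camera it gives the pose at the moment of the call.
- robot.finish_job(): hands the job in, once; it reports no verdict.
The state is a dict: "t": time; "joint_positions": joint angles; "joint_velocities": joint speeds; "effort": joint torques, N m; "tcp_pos": TCP position; "ee_rot": TCP orientation; "wrist_force": force on the tool from outside, world axes, zero at the start; "torque": the same for the moment, N m; "finger_gap": finger opening in m.
Only numpy, scipy, OpenCV 4.12 (cv2) and the standard library are available. Lean on these libraries where they do the work, as an engineer would, in place of code of your own. Each camera call takes 0.05 s, during which the arm holds its last target. There are 200 camera calls.

TASK

The brass ring that holds the lens of the bench magnifier has been left loose. Take the pink-handled pin spanner out of its wooden block, seat both pins fully in the two holes of the ring and tighten the ring clockwise with it until it comes to its stop, without forcing anything or touching the magnifier with the gripper, then stand the spanner back in the slot of its block. Leave the mug, bowl, oilstone and pliers where they are.

Things in the scene. Friction and masses are not known exactly. Their poses are not given: they have to be found in the camera images.
- magnifier: Bench magnifier fixed to the bench, lens face up: grey round foot (diameter 104) and cup (diameter 92, rim 56 mm high). Origin at the centre of its underside on the bench, z up. A brass retaining ring lies in the mouth of the cup, its flat top face 60 mm above the bench. The lens cell rides on a spring washer: pressed, the ring gives from 1 to 2 N on, 1 mm per 3 N, for 3 mm, then it is hard.
- ring_face (a point): Point on the magnifier's axis level with the ring's top face, unpressed; turns with the magnifier, not with the ring. Ring: outer diameter 72, inner 40, 10 thick, lens lower inside; two round through-holes, diameter 9, opposite each other, centres 28 mm from the axis. At the start the line through the holes lies anywhere within 0.6 rad either side of the magnifier's y axis: see or feel for it.
- ring (a joint): Angle of the ring on its thread, rad: grows as it is turned clockwise seen from above; 0 slack, 1.0 tight on the hard stop, starts at 0.1 to 0.35. The thread start is arbitrary, so this value does not tell where the holes lie. Thread friction 0.3 N m: pins sliding lightly over the face do not turn it. Forcing: over 50 N on spanner and ring (both pins added, about 1.2 N m at the stop).
- spanner: Pin spanner standing upright, pins down, 70 mm tall, 0.14 to 0.28 kg. Origin midway between the pin tips; z up along the handle, y along the cross bar. Two steel pins, diameter 6, at y = +28 and -28, z = 0 to 8; steel bar 22 x 68, z = 8 to 20; pink handle z = 20 to 70, 26 in x, 20 in y, flat sides: grip it from above across y. Half a turn makes no difference.
- spanner_tips (a point): Point midway between the two pin tips (the spanner's origin). Fully seated in the ring, the bar's underside lies on the ring's face and this point is 8 mm below the face.
- block: Wooden tool block, 70 x 110 mm (x, y), 40 mm high, fixed to the bench. Origin at the centre of its underside. In its top a slot 10 wide (x), 70 long (y), 14 deep, centred. The spanner stands with both pins in the slot, bar along the slot and lying on the top: its origin is then 32 mm above the bench.
- mug: White mug, diameter 80, 95 mm high, origin at the centre of its underside. Leave alone.
- bowl: White bowl, diameter 140, 55 mm high, origin at the centre of its underside. Leave alone.
- oilstone: Dark oilstone on a wooden base, 50 x 120 x 26 mm, origin at the centre of its underside. Leave alone.
- pliers: Small pliers lying flat, black handles, about 140 mm long and 10 mm high, along its y; origin at the pivot. Leave alone.
There are look-alikes about, which are no part of the job. There is more than one size of the spanner; the job needs the smaller. What is shaped like the block but green is not meant.

How it is judged (in metres and radians):
On the way, in this order (a step that is already met when the one before it is completed fails the run):
1. both pins of the spanner are seated in the ring's holes: tips within 4 mm of the axis midpoint, more than 5.5 mm below the ring's resting face, spanner upright, the ring not yet tight (horizontal distance between spanner_tips and ring_face below 0.004 m and z of spanner_tips in the frame of ring_face below -0.0055 m and angle between spanner's own z axis and vertical below 0.12 rad and value of joint ring below 0.8 rad), for 0.2 s.
2. the ring is turned to its stop (above 0.95) with the spanner still seated in it (horizontal distance between spanner_tips and ring_face below 0.004 m and z of spanner_tips in the frame of ring_face below -0.0055 m and angle between spanner's own z axis and vertical below 0.12 rad and value of joint ring above 0.95 rad), for 0.2 s.
At the end, for the whole second after the job is handed in: The ring is tight (joint above 0.95 rad of 1.0) and the spanner stands released and at rest upright (within 0.08 rad) in the block's slot, bar down on the top (origin 29 to 34 mm above the block's underside), within 6 mm in the block's x and 12 mm in y of the slot's centre (value of joint ring above 0.95 rad and x of spanner in the frame of block between -0.006 and 0.006 m and y of spanner in the frame of block between -0.012 and 0.012 m and z of spanner in the frame of block between 0.029 and 0.034 m and angle between spanner's own z axis and vertical below 0.08 rad and linear speed of spanner below 0.01 m/s and contact force between the fingers and spanner below 0.1 N); the robot touches nothing.
It fails at once if more than 50 N between spanner and magnifier (contact force between spanner and magnifier above 50 N).
It fails at once if the gripper or arm touches the magnifier (contact force between any of the fingers, the arm and magnifier above 0.5 N).
It fails at once if a bystander is moved more than 20 mm (distance of any of mug, bowl, oilstone, pliers from where it was at the start of the episode above 0.02 m).
It also fails if it takes over 67 s, if anything falls off the work surface, if the arm or the gripper's body presses on something with over 40 N, if the wrist force passes 120 N, or if a joint passes its speed limit or range.

## Working session

There is one attempt and no reset: what is moved stays moved. The work goes in short steps, Python scripts to look and compute and a tool call to move; the robot and the scene stay as the last step left them, time stands still between calls to the robot, and variables do not carry over. Pictures are saved under pics/ and viewed, about 8 in all and at most 12, crops included, and the job is handed in when it is done.

Besides the shell and the picture viewer there is one more tool, called as name(argument=value, ...) on one line, values as JSON. step_arm: Moves the arm, as the interface text tells. Its arguments: {"type":"object","properties":{"rows":{"type":"array","items":{"type":"number"}},"force":{"type":"number"}},"required":["rows"]}

```bash
mkdir -p pics
cat > h.py <<'E'
from workcell import robot, vision
import numpy as np, cv2
def px2w(name,uv,z,cal=None):
    c=cal or vision.get_calibration(name); T=np.array(c["camera_from_world"]); R,t=T[:3,:3],T[:3,3]
    d=R.T@np.array([(uv[0]-c["cx"])/c["fx"],(uv[1]-c["cy"])/c["fy"],1]); o=-R.T@t
    return o+d*(z-o[2])/d[2]
def w2px(name,p,cal=None):
    c=cal or vision.get_calibration(name); q=np.array(c["camera_from_world"])@np.r_[p,1]
    return q[0]/q[2]*c["fx"]+c["cx"],q[1]/q[2]*c["fy"]+c["cy"]
E
python3 - <<'E'
from h import *
s=robot.state();print(s)
a=vision.grab_frame("scene");cv2.imwrite("pics/scene0.png",cv2.resize(a,(800,600),interpolation=cv2.INTER_CUBIC))
b=vision.grab_frame("side");cv2.imwrite("pics/side0.png",cv2.resize(b,(800,600),interpolation=cv2.INTER_CUBIC))
E
```

```text
{'t': 0.0, 'joint_positions': array([ 8.87849541e+01,  2.20903339e+01,  3.78998303e-01, -2.78120515e-02,
       -6.84096436e+01, -1.48155953e+01]), 'joint_velocities': array([ 0.03518787, -0.00416073, -0.08608288,  0.03016227, -0.05852884,
       -0.07154834]), 'effort': array([-6.77364351e-04, -3.90658915e+01,  1.87405032e+01,  4.21976209e+00,
        1.10132917e-02, -1.81151140e-04]), 'tcp_pos': array([0.17242597, 0.60012092, 0.2214618 ]), 'ee_rot': array([ 1.79876433e+02, -5.95602628e-03, -1.60408960e+01]), 'wrist_force': array([0.7091722 , 0.61015269, 0.28478606]), 'torque': array([-0.02286189, -0.07096313, -0.03131441]), 'finger_gap': 0.08696650555739369}
```

View pics/scene0.png

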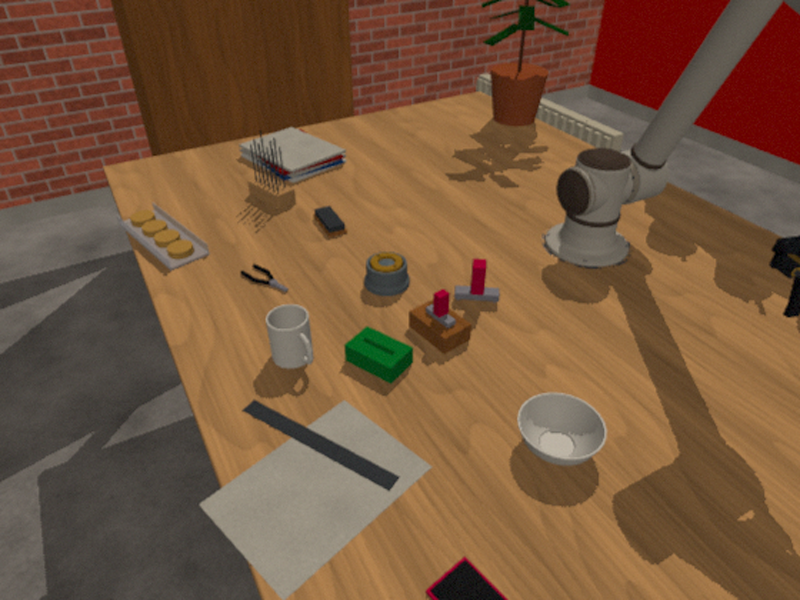

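View pics/side0.png

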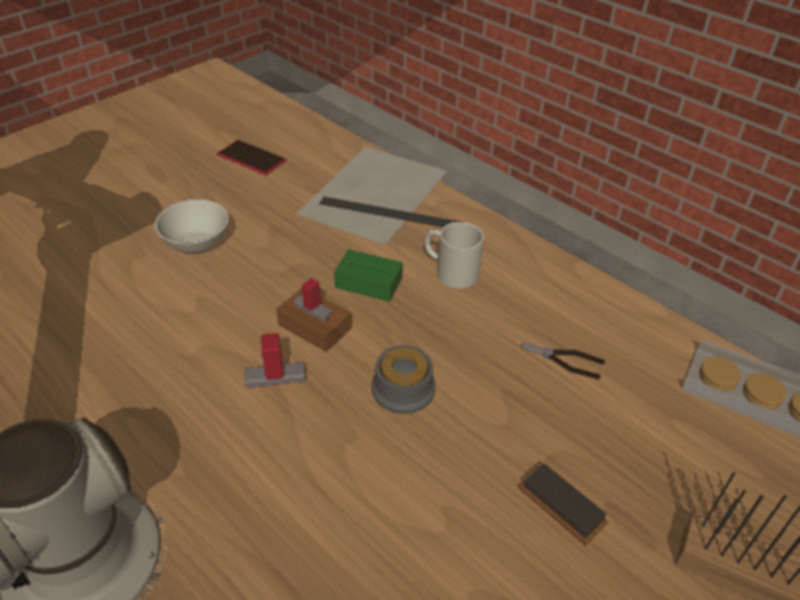

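The scene view shows the ring at (387,262), the spanner handle top at (442,294) in the brown block, the large look-alike at (478,280) and the green block at (379,354). In the side view the ring is at (404,366) and the handle top at (312,284).

Run:
```python
from h import *
k=.7
for n,r,h,b1 in (("scene",(387,262),(442,294),[(410,309),(437,290),(470,328),(441,336)]),("side",(404,366),(312,283),[(278,306),(300,288),(351,316),(329,335)])):
    print(n,"ring",px2w(n,np.array(r)*k,.06),"handle",px2w(n,np.array(h)*k,.102))
    for b in b1: print(px2w(n,np.array(b)*k,.04)[:2])
for nm,a,b in (("bigsp",(478,264),(272,338)),("mug",(290,316),(462,232))):
  print(nm,px2w("scene",np.array(a)*k,.1),px2w("side",np.array(b)*k,.1))
c=vision.get_calibration("wrist");print(c)
```

```text
scene ring [ 0.50962439 -0.09435796  0.06      ] handle [0.49926979 0.11408309 0.102     ]
[0.53696183 0.05584952]
[0.45386618 0.026945  ]
[0.46465911 0.16623576]
[0.5271316  0.15880973]
side ring [ 0.50694874 -0.09994486  0.06      ] handle [0.50175675 0.10999507 0.102     ]
[0.46289649 0.16042513]
[0.51963323 0.16915216]
[0.53639902 0.05419633]
[0.47979607 0.04696761]
bigsp [0.37606527 0.05970257 0.1       ] [0.37679478 0.05903807 0.1       ]
mug [0.78102515 0.03109992 0.1       ] [0.78694182 0.02648863 0.1       ]
{'fx': 353.6295293598373, 'fy': 353.6295293598373, 'cx': 288.9937045980292, 'cy': 207.8811630011713, 'camera_from_world': array([[-0.27588373, -0.96118666,  0.0028939 ,  0.62328491],
       [-0.92577138,  0.26652606,  0.26816267, -0.03261894],
       [-0.25852568,  0.07130263, -0.9633693 ,  0.39103444],
       [ 0.        ,  0.        ,  0.        ,  1.        ]])}
```

step_arm(rows=[4,4,0,0,0,4.4,4.4,0,0,0,4.4,4.4,0,0,0,4.4,4.4,0,0,0,4.4,4.4,0,0,0,4.4,4.4,0,0,0,4.4,4.4,0,0,0,4.4,4.4,0,0,0,4.4,4.4,0,0,0,4.4,4.4,0,0,0,4.2,4.1,0,0,0])

```text
t: 1.48
tcp_pos: [0.5007, 0.0082, 0.2224]
ee_rot: [-180.0, 0.0, -16.0]
wrist_force: [0.7, 1.2, 0.4]
finger_gap: 0.0867
```

step_arm(rows=[0,0,0,-8,0,0,0,0,-8,0,0,0,0,-8.5,0,0,0,0,0,0])

```text
t: 1.98
tcp_pos: [0.4999, 0.0101, 0.2222]
ee_rot: [-180.0, 0.1, 8.4]
wrist_force: [0.1, 0.5, -0.1]
finger_gap: 0.087
```

Run:
```python
from h import *
s=robot.state();print(s['t'],s['tcp_pos'],s['ee_rot'],s['joint_positions'])
np.save("cal1.npy",vision.get_calibration("wrist"),allow_pickle=True)
a=vision.grab_frame("wrist");cv2.imwrite("pics/w1raw.png",a);cv2.imwrite("pics/w1.png",cv2.resize(a,(800,600),interpolation=cv2.INTER_CUBIC))
```

```text
1.975 [0.49994661 0.01009861 0.22215618] [-1.79998277e+02  5.38436747e-02  8.35220050e+00] [ 1.97860438e+01  9.86741696e+00 -1.66757969e+01 -1.38123157e-02
 -6.35092204e+01  7.85723226e+01]
```

View pics/w1.png

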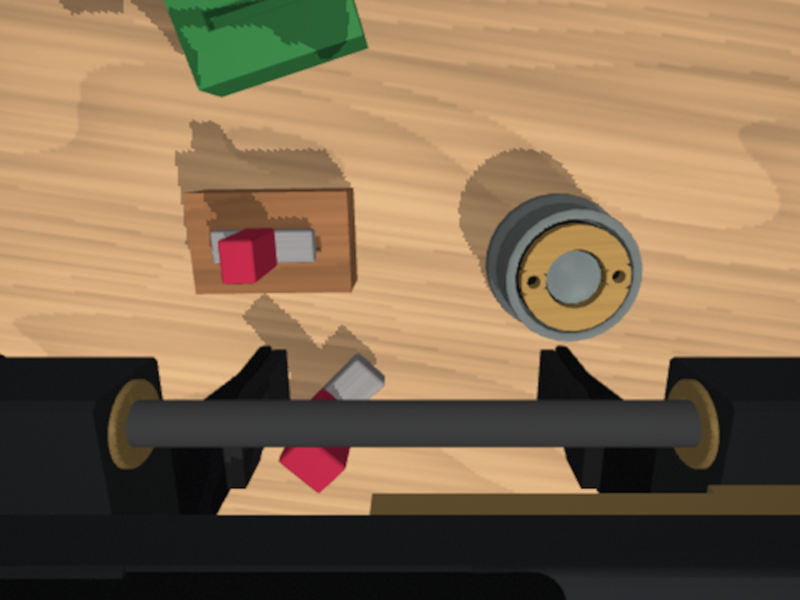

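The wrist view has both: block at about (190–353, 190–292) with the spanner in it, ring centre about (575,277), holes at (533,282) and (619,277). I'll enlarge these.

Run:
```python
import cv2,numpy as np
a=cv2.imread("pics/w1raw.png")
f=lambda x,y,w,h:cv2.resize(a[y:y+h,x:x+w],None,fx=3.2,fy=3.2,interpolation=cv2.INTER_CUBIC)
c=np.hstack([f(125,120,125,125),f(335,130,125,125)])
cv2.imwrite("pics/w1c.png",c);print(c.shape)
```

```text
(400, 800, 3)
```

View pics/w1c.png

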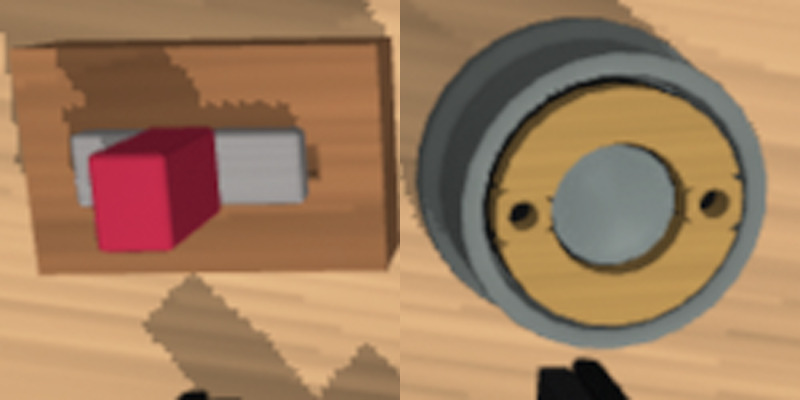

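Run:
```python
from h import *
c=np.load("cal1.npy",allow_pickle=True).item()
B=lambda u,v,z:px2w("",(125+u/3.2,120+v/3.2),z,c)[:2]
Rg=lambda u,v,z:px2w("",(335+(u-400)/3.2,130+v/3.2),z,c)[:2]
ang=lambda d:np.degrees(np.arctan2(-d[0],d[1]))
def quad(P,z,n):
    Q=np.array([B(*p,z) for p in P]);l=(Q[0]+Q[3])/2-(Q[1]+Q[2])/2
    print(n,Q.mean(0),"yaw",ang(l),ang(Q[0]-Q[1]),ang(Q[3]-Q[2]),"len",np.hypot(*l),np.hypot(*((Q[0]+Q[1]-Q[2]-Q[3])/2)))
quad([(14,47),(378,40),(387,269),(40,273)],.04,"block")
quad([(72,135),(305,128),(306,202),(79,206)],.052,"bar")
quad([(90,155),(166,150),(175,249),(98,250)],.102,"handle")
a,b=Rg(524,214,.06),Rg(714,203,.06)
print("holes",a,b,(a+b)/2,"yaw",ang(a-b),np.hypot(*(a-b)))
m=[Rg(490,205,.06),Rg(744,203,.06),Rg(617,82,.06),Rg(617,327,.06)];print("ring",m,np.mean(m,0))
m=[Rg(463,200,.056),Rg(767,200,.056),Rg(615,52,.056),Rg(615,348,.056)];print("cup",np.mean(m,0))
```

```text
block [0.50107715 0.10874729] yaw 9.24921945323255 9.453564351658043 9.046113953677436 len 0.10902550376046641 0.07027099580280029
bar [0.50063961 0.10974418] yaw 9.743218751550252 10.089400741703622 9.393584150084257 len 0.0683005028324286 0.021713765705679667
handle [0.50071379 0.11033884] yaw 10.609952815507743 12.134709613444663 9.129576439495066 len 0.019500087843047055 0.025071840754928004
holes [ 0.50511501 -0.07063009] [ 0.51651411 -0.12525653] [ 0.51081456 -0.09794331] yaw 11.786978986951617 0.05580311688392237
ring [array([ 0.50633128, -0.06015536]), array([ 0.51779877, -0.13399381]), array([ 0.54703333, -0.08878875]), array([ 0.47463243, -0.10595444])] [ 0.51144895 -0.09722309]
cup [ 0.51162806 -0.0978502 ]
```

step_arm(rows=[0.5,-3.3,0,0,0,0.5,-3.3,0,0,0,0.53,-3.27,0,-1,0,0,0,4,0,0,0,0,4,0,0,0,0,3,0,0,0,0,2,0,0,0,0,0,0,0,0,0,0,0,0])

```text
t: 3.15
tcp_pos: [0.5015, 0.1105, 0.0934]
ee_rot: [-180.0, -0.1, 9.4]
wrist_force: [-0.1, -0.2, -0.3]
finger_gap: 0.087
```

Run:
```python
from h import *
s=robot.state();print(s['t'],s['tcp_pos'],s['ee_rot'],s['wrist_force'],s['torque'])
a=vision.grab_frame("wrist");cv2.imwrite("pics/w2.png",cv2.resize(a,(800,600),interpolation=cv2.INTER_CUBIC))
```

```text
3.15 [0.50153265 0.11045908 0.09339422] [-1.79985713e+02 -8.75588809e-02  9.44152756e+00] [-0.06282455 -0.16237967 -0.25865932] [ 0.02295691 -0.07628446  0.0497758 ]
```

View pics/w2.png

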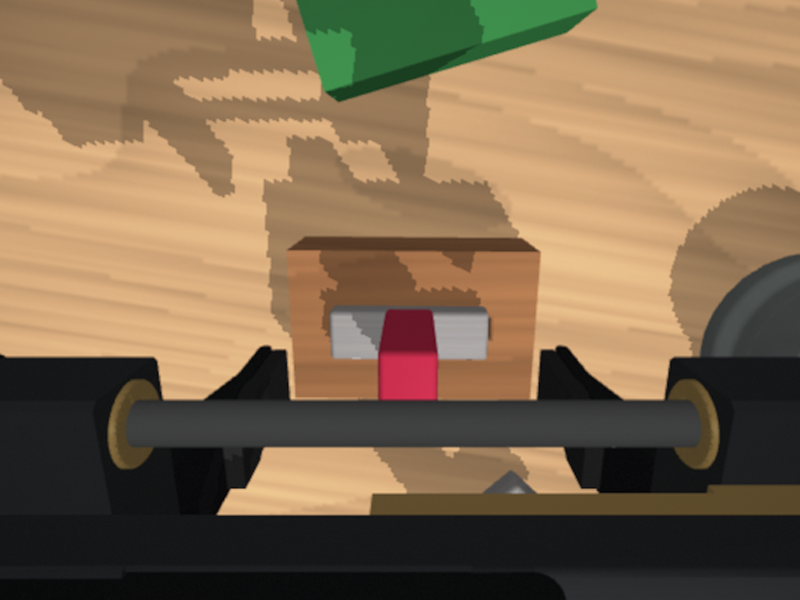

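The fingers straddle the handle (379–437 px) with the jaws parallel to the bar. It sits about 1 mm to the left, so I'll nudge, descend and grip.

step_arm(rows=[0,-0.1,1.5,0,0,0,0,1,0,0,0,0,0.8,0,0,0,0,0,0,0.3,0,0,0,0,0.6,0,0,0,0,1,0,0,0,0,1,0,0,0,0,1,0,0,0,0,1,0,0,0,0,1], force=60)

```text
t: 4.45
tcp_pos: [0.5007, 0.1111, 0.0596]
ee_rot: [-180.0, -0.0, 9.5]
wrist_force: [0.5, 1.0, -0.1]
finger_gap: 0.0252
```

Run:
```python
from h import *
s=robot.state();print(s)
```

```text
{'t': 4.45, 'joint_positions': array([ 3.06636296e+01,  2.19236272e+01, -2.71346585e+01,  8.10611257e-04,
       -4.09387570e+01,  6.88060155e+01]), 'joint_velocities': array([ 0.09413073,  0.03858047,  0.00619335,  0.04792546, -0.03102009,
       -0.01684565]), 'effort': array([-7.44572862e-04, -3.34905052e+01,  1.32976797e+01,  2.91843474e+00,
        8.44180165e-02, -6.62507659e-05]), 'tcp_pos': array([0.50069393, 0.11108138, 0.05956941]), 'ee_rot': array([-1.79999426e+02, -2.94930568e-03,  9.47025746e+00]), 'wrist_force': array([ 0.54258577,  1.03756117, -0.11459001]), 'torque': array([0.00297353, 0.00888647, 0.01264888]), 'finger_gap': 0.02519232771688024}
```

step_arm(rows=[0,0,0,0,1,0,0,0,0,1,0,0,0,0,1,0,0,0,0,1])

```text
t: 4.95
tcp_pos: [0.5007, 0.1112, 0.0596]
ee_rot: [-180.0, -0.0, 9.5]
wrist_force: [-0.4, -0.0, 0.2]
finger_gap: 0.0195
```

step_arm(rows=[0,0,-1,0,1,0,0,-2.5,0,1,0,0,-2.5,0,1,-0.29,2.54,0,0,1,-0.4,3.5,0,0,1,-0.5,4.2,0,0,1,-0.5,4.2,0,0,1,-0.4,3.5,0,0,1,-0.3,2.8,0,0,1,0,0,0,-2.3,1,0,0,0,0,1,0,0,0,0,1])

```text
t: 6.45
tcp_pos: [0.5112, -0.0972, 0.1197]
ee_rot: [-180.0, -0.0, 11.8]
wrist_force: [-1.1, -0.9, -1.9]
finger_gap: 0.0195
```

Run:
```python
from h import *
s=robot.state();print(s['t'],s['tcp_pos'],s['ee_rot'],s['wrist_force'],s['torque'],s['finger_gap'])
np.save("cal3.npy",vision.get_calibration("wrist"),allow_pickle=True)
a=vision.grab_frame("wrist");cv2.imwrite("pics/w3raw.png",a)
cv2.imwrite("pics/w3.png",cv2.resize(a[140:360,150:430],(800,628),interpolation=cv2.INTER_CUBIC)[:600])
```

```text
6.45 [ 0.51116458 -0.09722606  0.11974922] [-1.79998449e+02 -4.69431585e-03  1.17561681e+01] [-1.09066684 -0.90262933 -1.9384828 ] [-0.01036893  0.03296393  0.03184158] 0.01950928865801222
```

View pics/w3.png

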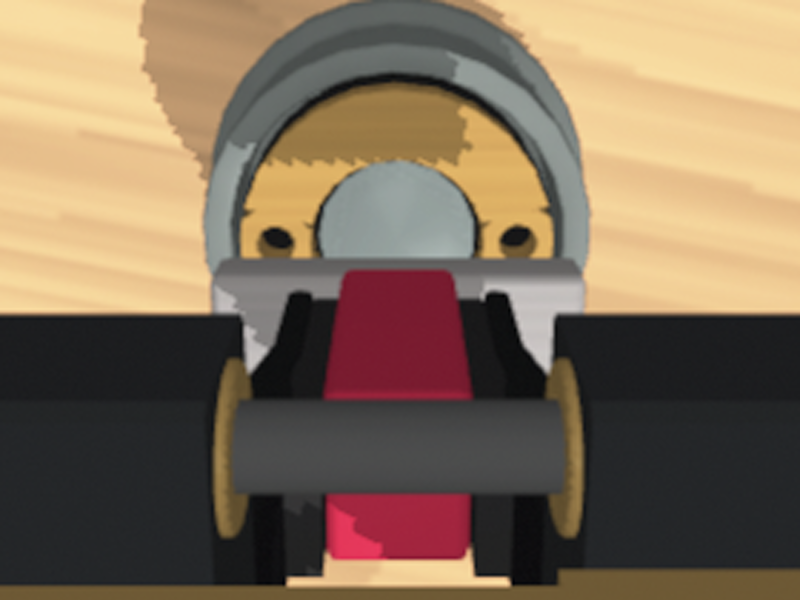

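Run:
```python
from h import *
c=np.load("cal3.npy",allow_pickle=True).item()
t=np.array([.51116,-.09723]);p=np.radians(11.76);X=np.array([np.cos(p),np.sin(p)]);Y=np.array([np.sin(p),-np.cos(p)])
def f(n,u,v,z):
    q=px2w("",(150+u/2.857,140+v/2.857),z,c)[:2]-t;print(n,"tool x,y mm",(q@X*1e3).round(2),(q@Y*1e3).round(2))
f("barbotL",213,261,.1001);f("barbotR",585,261,.1001);f("bartop",213,278,.1121);f("bartop",585,278,.1121)
f("holeL",276,242,.06);f("holeR",516,242,.06);f("holeL top",276,226,.06);f("holeR top",516,226,.06)
f("holeL left",258,240,.06);f("holeL right",294,240,.06)
f("ring far",398,82,.06);f("lens far",397,160,.06)
f("ringL",240,243,.06);f("ringR",555,243,.06)
```

```text
barbotL tool x,y mm 9.2 -34.6
barbotR tool x,y mm 9.2 36.18
bartop tool x,y mm 10.21 -32.45
bartop tool x,y mm 10.21 33.97
holeL tool x,y mm -0.27 -27.5
holeR tool x,y mm -0.26 27.94
holeL top tool x,y mm 3.6 -27.38
holeR top tool x,y mm 3.61 27.81
holeL left tool x,y mm 0.22 -31.64
holeL right tool x,y mm 0.22 -23.33
ring far tool x,y mm 36.96 0.65
lens far tool x,y mm 19.22 0.44
ringL tool x,y mm -0.51 -35.83
ringR tool x,y mm -0.51 36.96
```

step_arm(rows=[0.03,-0.05,1.5,0,1,0,0,1.2,0,1,0,0,0.3,0,1,0,0,0.2,0,1,0,0,0.1,0,1,0,0,0,0,1])

```text
t: 7.25
tcp_pos: [0.5116, -0.0969, 0.0868]
ee_rot: [180.0, -0.0, 11.8]
wrist_force: [0.7, 0.1, -1.6]
finger_gap: 0.0198
```

step_arm(rows=[0,0,0.1,0,1,0,0,0.1,0,1,0,0,0.1,0,1,0,0,0,0,1])

```text
t: 7.75
tcp_pos: [0.5114, -0.0969, 0.0835]
ee_rot: [-180.0, 0.0, 11.8]
wrist_force: [-0.1, 0.1, -2.7]
finger_gap: 0.0197
```

step_arm(rows=[0,0,0.15,0,1,0,0,0.15,0,1,0,0,0.1,0,1,0,0,0.05,0,1,0,0,0,0,1,0,0,0,0,1])

```text
t: 8.5
tcp_pos: [0.5114, -0.0969, 0.0792]
ee_rot: [180.0, -0.0, 11.8]
wrist_force: [-1.1, 0.4, 0.9]
finger_gap: 0.0198
```

Run:
```python
from h import *
s=robot.state();print(s['t'],s['tcp_pos'],s['ee_rot'],s['wrist_force'],s['torque'],s['finger_gap'],s['joint_positions'])
```

```text
8.5 [ 0.51139008 -0.09688485  0.07921595] [ 1.79997517e+02 -5.38210579e-04  1.17719659e+01] [-1.11819777  0.35810596  0.90937452] [ 0.06410879  0.28078093 -0.00540753] 0.01981912402250996 [ 7.15348926e+00  2.09018733e+01 -2.49490922e+01  3.49037123e-03
 -4.41482983e+01  9.46159722e+01]
```

step_arm(rows=[0,0,0,3,1,0,0,0,4,1,0,0,0,4,1,0,0,0,4,1,0,0,0,4,1,0,0,0,4,1])

```text
t: 9.25
tcp_pos: [0.5109, -0.0969, 0.0791]
ee_rot: [180.0, 0.1, -11.3]
wrist_force: [-2.2, 1.1, 1.3]
finger_gap: 0.0195
```

```bash
cat > st.py <<'E'
from h import *
s=robot.state();print(s['t'],s['tcp_pos'].round(4),s['ee_rot'].round(2),"F",s['wrist_force'].round(2),"M",s['torque'].round(3),s['finger_gap'].round(4))
E
python3 st.py
```

```text
Traceback (most recent call last):
  File "st.py", line 2, in <module>
    s=robot.state();print(s['t'],s['tcp_pos'].round(4),s['ee_rot'].round(2),"F",s['wrist_force'].round(2),"M",s['torque'].round(3),s['finger_gap'].round(4))
                                                                                                                                   ^^^^^^^^^^^^^^^^^^^^^
AttributeError: 'float' object has no attribute 'round'
```

```bash
sed -i "s/,s\['finger_gap'\].round(4)//" st.py; python3 st.py
```

```text
9.25 [ 0.5109 -0.0969  0.0791] [ 1.7997e+02  6.0000e-02 -1.1280e+01] F [-2.22  1.15  1.3 ] M [0.137 0.487 0.31 ]
```

step_arm(rows=[0,0,0,3,1,0,0,0,3,1,0,0,0,3,1,0,0,0,2,1,0,0,0,0,1])

```text
t: 9.88
tcp_pos: [0.511, -0.0969, 0.079]
ee_rot: [180.0, 0.0, -22.2]
wrist_force: [-1.9, 0.1, 1.8]
finger_gap: 0.0194
```

```bash
python3 st.py
```

```text
9.875 [ 0.511  -0.0969  0.079 ] [ 1.7997e+02  5.0000e-02 -2.2210e+01] F [-1.91  0.12  1.77] M [0.112 0.695 0.292]
```

step_arm(rows=[0,0,0,2,1,0,0,0,2,1,0,0,0,0,1])

```text
t: 10.25
tcp_pos: [0.511, -0.0969, 0.079]
ee_rot: [180.0, 0.0, -26.3]
wrist_force: [-2.6, 0.1, 2.1]
finger_gap: 0.0197
```

```bash
python3 st.py
```

```text
10.25 [ 0.511  -0.0969  0.079 ] [ 1.7998e+02  5.0000e-02 -2.6270e+01] F [-2.62  0.14  2.06] M [0.209 0.891 0.206]
```

step_arm(rows=[0,0,0,2,1,0,0,0,1,1,0,0,0,0,1])

```text
t: 10.62
tcp_pos: [0.5111, -0.0969, 0.0789]
ee_rot: [180.0, 0.0, -29.3]
wrist_force: [-4.1, 0.3, 0.8]
finger_gap: 0.0196
```

```bash
python3 st.py
```

```text
10.625 [ 0.5111 -0.0969  0.0789] [ 1.7998e+02  4.0000e-02 -2.9250e+01] F [-4.14  0.29  0.77] M [0.229 1.109 0.272]
```

step_arm(rows=[-0.05,0.03,0,0,1,0,0,0,0,1])

```text
t: 10.88
tcp_pos: [0.511, -0.0969, 0.0791]
ee_rot: [-180.0, -0.0, -29.2]
wrist_force: [-2.9, 0.6, 1.3]
finger_gap: 0.0197
```

```bash
python3 st.py
```

```text
10.875 [ 0.511  -0.0969  0.0791] [-1.7999e+02 -2.0000e-02 -2.9230e+01] F [-2.92  0.61  1.32] M [0.075 0.91  0.268]
```

step_arm(rows=[0,0,0,2,1,0,0,0,1,1,0,0,0,0,1])

```text
t: 11.25
tcp_pos: [0.511, -0.0969, 0.0791]
ee_rot: [180.0, -0.0, -32.2]
wrist_force: [-1.5, 1.3, 1.1]
finger_gap: 0.0194
```

```bash
python3 st.py
```

```text
11.25 [ 0.511  -0.0969  0.0791] [ 1.7999e+02 -2.0000e-02 -3.2180e+01] F [-1.46  1.29  1.14] M [0.129 0.839 0.708]
```

step_arm(rows=[0,0,0,0.5,1,0,0,0,0,1,0,0,0,0,1])

```text
t: 11.62
tcp_pos: [0.511, -0.0969, 0.0791]
ee_rot: [-180.0, -0.0, -32.7]
wrist_force: [-1.6, 0.7, 1.5]
finger_gap: 0.0196
```

```bash
python3 st.py
```

```text
11.625 [ 0.511  -0.0969  0.0791] [-1.800e+02 -1.000e-02 -3.271e+01] F [-1.58  0.67  1.54] M [0.155 0.796 0.832]
```

step_arm(rows=[0,0,0,-2,1,0,0,0,-2,1,0,0,0,-1,1,0,0,0,0,1])

```text
t: 12.12
tcp_pos: [0.5117, -0.0968, 0.0793]
ee_rot: [-179.9, -0.1, -27.7]
wrist_force: [-1.0, -0.2, 0.3]
finger_gap: 0.0196
```

```bash
python3 st.py
```

```text
12.125 [ 0.5117 -0.0968  0.0793] [-1.7994e+02 -9.0000e-02 -2.7750e+01] F [-0.97 -0.17  0.3 ] M [-0.022 -0.001  0.042]
```

step_arm(rows=[0,0,-0.3,0,1,0,0,-0.3,0,1,0,0,-0.4,0,1,0,0,-1,0,1,0,0,-2,0,1,0,0,-1,-7,1,0,0,0,-8,1,0,0,0,-8,1,0,0,0,-8,1,0,0,0,-6,1,0,0,0,0,1])

```text
t: 13.5
tcp_pos: [0.511, -0.0969, 0.1296]
ee_rot: [180.0, -0.0, 9.2]
wrist_force: [0.0, 1.2, -1.2]
finger_gap: 0.0196
```

Run:
```python
from h import *
import st
np.save("cal4.npy",vision.get_calibration("wrist"),allow_pickle=True)
a=vision.grab_frame("wrist");cv2.imwrite("pics/w4raw.png",a)
cv2.imwrite("pics/w4.png",cv2.resize(a[140:360,150:430],(800,628),interpolation=cv2.INTER_CUBIC)[:600])
```

```text
13.5 [ 0.511  -0.0969  0.1296] [ 1.8e+02 -5.0e-02  9.2e+00] F [ 0.03  1.16 -1.16] M [-0.036  0.006 -0.045]
```

View pics/w4.png

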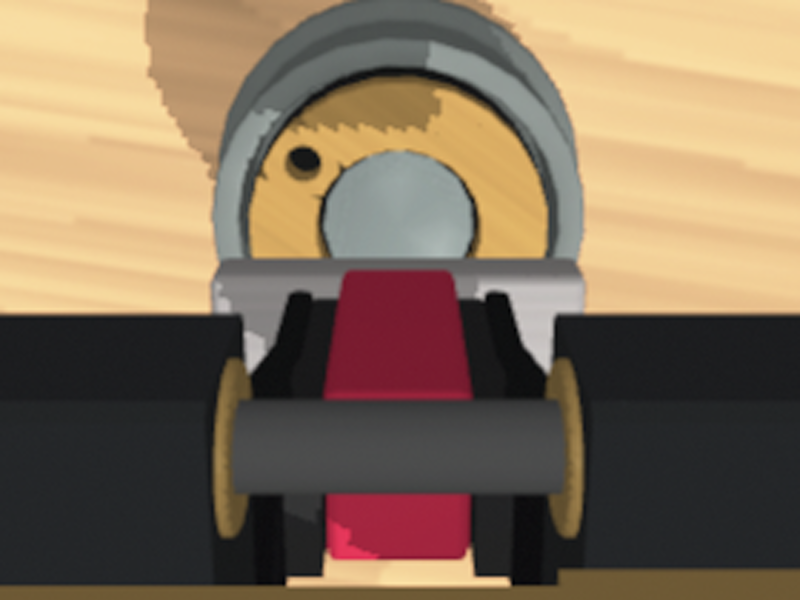

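The spanner sits unchanged in the gripper, and the visible hole has moved clockwise to (303,162). Going back to the block.

step_arm(rows=[0.29,-2.6,0,-0.2,1,0.4,-3.5,0,0,1,0.48,-4.2,0,0,1,0.48,-4.2,0,0,1,0.4,-3.5,0,0,1,0.26,-2.7,0,0,1,0,0,0,0,1,0,0,2,0,1,0,0,2,0,1,0,0,0,0,1,0,0,0,0,1])

```text
t: 14.92
tcp_pos: [0.5003, 0.1108, 0.0898]
ee_rot: [-180.0, -0.1, 9.4]
wrist_force: [0.2, 0.7, -0.9]
finger_gap: 0.0196
```

```bash
python3 st.py
```

```text
14.925 [0.5003 0.1108 0.0898] [-1.80e+02 -7.00e-02  9.42e+00] F [ 0.16  0.7  -0.91] M [-0.044 -0.055  0.022]
```

Very near the original position. Lowering the last 30 mm, slowly through the slot.

step_arm(rows=[0.04,-0.04,1.2,0,1,0,0,0.6,0,1,0,0,0.4,0,1,0,0,0.3,0,1,0,0,0.2,0,1,0,0,0.2,0,1,0,0,0.08,0,1,0,0,0,0,1])

```text
t: 15.92
tcp_pos: [0.5, 0.1116, 0.0596]
ee_rot: [-180.0, -0.0, 9.5]
wrist_force: [-0.9, 0.5, 0.4]
finger_gap: 0.0197
```

```bash
python3 st.py
```

```text
15.925 [0.5    0.1116 0.0596] [-1.80e+02 -1.00e-02  9.47e+00] F [-0.92  0.53  0.38] M [-0.043  0.342  0.027]
```

step_arm(rows=[0,0,0,0,0.6,0,0,0,0,0.4,0,0,0,0,0.2,0,0,0,0,0,0,0,0,0,0,0,0,0,0,0,0,0,0,0,0,0,0,0,0,0])

```text
t: 16.92
tcp_pos: [0.5, 0.1116, 0.0593]
ee_rot: [180.0, 0.0, 9.5]
wrist_force: [-0.6, -1.0, 0.1]
finger_gap: 0.0851
```

step_arm(rows=[0,0,-1,0,0,0,0,-2,0,0,0,0,-4,0,0,0,0,-5,0,0,1.5,5,-4,0,0,-1.5,5,0,0,0,-1.5,2,0,0,0,0,0,0,0,0,0,0,0,0,0])

```text
t: 18.05
tcp_pos: [0.5038, -0.0065, 0.2174]
ee_rot: [180.0, -0.0, 9.5]
wrist_force: [-1.0, 0.3, 0.1]
finger_gap: 0.0867
```

Run:
```python
from h import *
import st
np.save("cal5.npy",vision.get_calibration("wrist"),allow_pickle=True)
a=vision.grab_frame("wrist");cv2.imwrite("pics/w5raw.png",a)
cv2.imwrite("pics/w5.png",cv2.resize(a[60:300,100:480],(800,505),interpolation=cv2.INTER_CUBIC))
```

```text
18.05 [ 0.5038 -0.0065  0.2174] [ 1.8e+02 -2.0e-02  9.5e+00] F [-1.01  0.25  0.12] M [ 0.008 -0.032 -0.007]
```

View pics/w5.png

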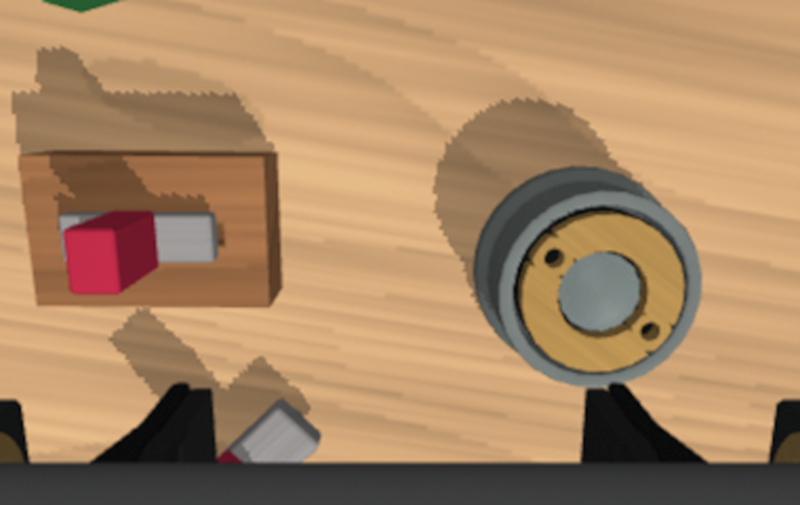

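Run:
```python
from h import *
c=np.load("cal5.npy",allow_pickle=True).item()
P=lambda u,v,z:px2w("",(100+u/2.105,60+v/2.105),z,c)[:2]
b=np.mean([P(20,156,.04),P(266,154,.04),P(270,305,.04),P(38,304,.04)],0)
s=np.mean([P(60,214,.052),P(214,212,.052),P(216,261,.052),P(64,262,.052)],0)
h=np.mean([P(64,232,.102),P(117,230,.102),P(121,293,.102),P(71,294,.102)],0)
a,d=P(554,257,.06),P(650,331,.06);l=a-d
p=np.radians(9.4);R=np.array([[np.cos(p),np.sin(p)],[-np.sin(p),np.cos(p)]])
print("bar in block mm",R@(s-b)*1e3,"handle top",R@(h-b)*1e3,"hole yaw",np.degrees(np.arctan2(-l[0],l[1])))
```

```text
bar in block mm [-0.54478385  0.70228029] handle top [-1.46229103  1.23377238] hole yaw -27.384601218805305
```

```bash
python3 -c "
from workcell import robot
print(robot.finish_job())"
```

```text
the job is handed in; nothing more can be done
None
```

I tightened the ring to its stop with the small pink-handled spanner, stood the spanner back in the wooden block's slot, and handed the job in at about 18 s. No verdict was reported.

- **Seating:** both pins went in with no resistance. The tips came to about 8.4 mm below the ring's face, with about 3 N of contact.
- **Tightening:** the ring turned about 39° clockwise, measured from the holes before and after. The torque held near 0.2–0.3 N m and then rose to 0.83 N m against the stop. I never read the ring's joint value, so the stop is inferred from that torque rise. Part-way through I shifted the arm about 0.5 mm to relieve a sideways force of about 4 N.
- **Return:** I backed off until the torque was zero, then lifted out and put the spanner in the slot. The last picture puts the bar within about 1 mm of the block's centre and upright to within about 0.02 rad. The gripper is open and clear.
- **Bystanders:** I did not re-measure the mug, bowl, oilstone and pliers. The arm never worked near them and felt no unexpected force.

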